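# Put the ink rollers away in the press-room caddy

## Robot

A 6-joint arm with a two-finger parallel gripper is mounted at the origin on the work surface. World frame = base frame: x ahead of the robot, y to its left, z up, the work surface at z = 0. Lengths are in m, angles in degrees, forces in N, time in s.
With the tool pointing down it reaches from about 0.4 to 0.825 m from the base axis. Payload 7 kg.
Tool frame: the origin (TCP) lies midway between the tips of the shut fingers; the grasp point (between the pads) lies 19 mm behind it; z points along the fingers, y is the line along which they close (so a half turn about z gives the same grasp; the last joint's range is limited). The gripper opens to 88 mm and grips with 3 to 60 N. Pads are 19 mm wide; open, the fingers measure 130 mm over their backs; the gripper's body (78 mm by 193 mm) begins 47 mm behind the grasp point.
Start: joints at [-48.295, 20.546, 0.682, 0, -70.136, -16.507], TCP at [0.287, -0.611, 0.227] pointing down, gripper open.
Joint ranges: [-176.03, 176.03], [-82.01, 121.73], [-58.28, 71.71], [-173.87, 95.51], [-174.79, -0.11], [-173.66, 173.66]. Speed limits (degrees/s): [136.94, 136.94, 172.46, 180, 180, 180].

## Interface

Orientations are given as [roll, pitch, yaw] about the fixed x, y, z axes, in that order (R = Rz(yaw) Ry(pitch) Rx(roll)).
In Python, from plant import r gives the robot as it stands.
- The arm moves only by the tool send_rows, never from a script. Its argument "steps" is a list of rows, each an object with "dp": the shift along the tool's x, y, z in mm, a list of three; "roll": the turn about the tool's z in rad; "jaw": the opening in per cent of the stroke, from 0 (shut) to 100 (fully open). In form: [{"dp": [tx, ty, tz], "roll": roll, "jaw": jaw}, ...]. A call has 1 to 5 rows; each row is the pose to reach, as a shift and turn from the pose commanded when the call began, along the tool's axes at that moment; what a row does not reach only later rows make up. A row lasts 1/8 s, in which the tool goes at most 62.5 mm and 10.7 degrees, less where a joint would pass 70% of its speed; a pose out of reach is approached as far as the arm can. A call with a gripper value outside its range is refused whole. The fingers move at their own pace and stop on an object; "newtons" is the grip in N (left out, the last holds). Time passes only in rows, so rows that repeat a pose let the fingers close. It gives the time, the measured TCP pose, the force, the opening and the grip force at its end, in the units of the state.
- r.get_state(): the state, without advancing time (a new reading comes with each control period).
- r.capture(name): name is "scene" or "top" or "wrist"; returns a dict with "image" (480x640x3 uint8, blue, green, red), "K" (3x3 intrinsics, pixels), "rvec" (rotation vector, rad) and "tvec" (3), from world to camera coordinates, as OpenCV has them. Camera axes: x right, y down, z forward; pixel columns grow to the right and rows downward; lengths in m; the calibration is good to about 2 mm. A picture is of the moment at which its call begins. There is no depth.
- r.close_job(): hands the job in; it is judged then, once.
The state is a dict: "time_s": time; "joints": joint angles; "qd": joint speeds; "joint_torque": joint torques, N m; "tcp_pos": TCP position; "eef_rot": TCP orientation; "contact_force": force on the tool from outside, world axes, zero at the start; "moment": the same for the moment, N m; "gripper_width": finger opening in m; "gripper_force": force on a finger pad.
Only numpy, scipy, OpenCV 4.12 (cv2) and the standard library are available. Lean on these libraries where they do the work, as an engineer would, in place of code of your own. Each camera call takes 0.05 s, during which the arm holds its last target. There are 200 camera calls.

## Task

Put the three ink rollers away in the grey caddy: each lies level and straight in the wooden nest cut to its own width, with the roller seated down in the middle of the U and the handle pointing out of its open side. The squeegee and the brush have the same handles but do not belong in the caddy: leave them and the ink tin where they are.

Things in the scene. Friction and masses are not known exactly. Their poses are not given: they have to be found in the camera images.
- roller_narrow_grip (a point): Narrow ink roller, loose, lying level, 134 mm long, 0.15 kg: black roller 26 mm long, 34 mm thick, in a steel fork 33 mm wide, wooden handle 22 mm thick. Point: on the handle's axis, 17 mm above what it lies on, near the balance point; grip here. x runs along the handle to the roller, whose centre is 62 mm ahead, its front 79; handle from 25 mm ahead to 55 behind (34 mm bulb).
- roller_medium_grip (a point): Medium ink roller, loose, lying level, 134 mm long, 0.15 kg: black roller 44 mm long, 34 mm thick, in a steel fork 51 mm wide, wooden handle 22 mm thick. Point: on the handle's axis, 17 mm above what it lies on, near the balance point; grip here. x runs along the handle to the roller, whose centre is 62 mm ahead, its front 79; handle from 25 mm ahead to 55 behind (34 mm bulb).
- roller_wide_grip (a point): Wide ink roller, loose, lying level, 134 mm long, 0.15 kg: black roller 64 mm long, 34 mm thick, in a steel fork 71 mm wide, wooden handle 22 mm thick. Point: on the handle's axis, 17 mm above what it lies on, near the balance point; grip here. x runs along the handle to the roller, whose centre is 62 mm ahead, its front 79; handle from 25 mm ahead to 55 behind (34 mm bulb).
- nest_narrow_seat (a point): Nest of the narrow roller: plywood U on the caddy floor, 96 mm wide, 20 high, gap 48 between its arms, open to -x. Point: where the roller's centre is when home, 17 mm above the caddy floor. x: the way the tool points, handle to roller; so its grip point comes 62 mm behind (-x). Arms from 23 mm behind to 28 ahead, where the closed end starts. The nests swap places.
- nest_medium_seat (a point): Nest of the medium roller: plywood U on the caddy floor, 96 mm wide, 20 high, gap 66 between its arms, open to -x. Point: where the roller's centre is when home, 17 mm above the caddy floor. x: the way the tool points, handle to roller; so its grip point comes 62 mm behind (-x). Arms from 23 mm behind to 28 ahead, where the closed end starts. The nests swap places.
- nest_wide_seat (a point): Nest of the wide roller: plywood U on the caddy floor, 96 mm wide, 20 high, gap 86 between its arms, open to -x. Point: where the roller's centre is when home, 17 mm above the caddy floor. x: the way the tool points, handle to roller; so its grip point comes 62 mm behind (-x). Arms from 23 mm behind to 28 ahead, where the closed end starts. The nests swap places.
- caddy: Grey steel caddy, a fixed open tray 185 mm (x) by 330 mm (y), walls 4 mm thick and 30 high, floor 4 thick, a bail handle at each y end. Origin: centre of its underside, on the bench. The nests stand in a row along y, 102 mm apart, seats at x = +48.5 mm, axes as the caddy's; the handles lie over the free floor at -x.
- squeegee_grip (a point): Squeegee, loose, a look-alike: the same wooden handle, 134 mm long, but a straight T-bar head 66 mm wide and 34 high (aluminium bar, black blade), no roller. Point: on the handle's axis 17 mm above the bench; x towards the head, whose front is 77 mm ahead.
- brush_grip (a point): Flat brush, loose, a look-alike: the same wooden handle, steel ferrule 44 mm wide and 24 thick, tan bristles, 134 mm long. Point: on the handle's axis 12 mm above the bench; x towards the bristles, whose front is 79 mm ahead.
- ink_tin_mid (a point): Closed ink tin, loose: 62 mm in diameter, 40 high, 0.3 kg, steel with a black lid. Point: its centre, half-way up.
There are look-alikes about, which are no part of the job. What is shaped like the part that bears roller_medium_grip but pink or turquoise is not meant.

How it is judged (in metres and radians):
At the end, for the whole second after the job is handed in: Each roller rests released in the nest of its own width: roller centre within 12 mm of the seat along and across, 6 mm in height, level within 7 and aligned within 11 degrees, handle out of the open side; squeegee, brush and tin within 30 mm of their starts (x of nest_narrow_seat in the frame of roller_narrow_grip between 0.05 and 0.074 m and y of nest_narrow_seat in the frame of roller_narrow_grip between -0.012 and 0.012 m and z of nest_narrow_seat in the frame of roller_narrow_grip between -0.006 and 0.006 m and angle between the x axis of roller_narrow_grip and the x axis of nest_narrow_seat, either way round below 0.2 rad and angle between each of roller_narrow_grip, roller_medium_grip, roller_wide_grip's own z axis and vertical below 0.12 rad and linear speed of each of roller_narrow, roller_medium, roller_wide below 0.02 m/s and x of nest_medium_seat in the frame of roller_medium_grip between 0.05 and 0.074 m and y of nest_medium_seat in the frame of roller_medium_grip between -0.012 and 0.012 m and z of nest_medium_seat in the frame of roller_medium_grip between -0.006 and 0.006 m and angle between the x axis of roller_medium_grip and the x axis of nest_medium_seat, either way round below 0.2 rad and x of nest_wide_seat in the frame of roller_wide_grip between 0.05 and 0.074 m and y of nest_wide_seat in the frame of roller_wide_grip between -0.012 and 0.012 m and z of nest_wide_seat in the frame of roller_wide_grip between -0.006 and 0.006 m and angle between the x axis of roller_wide_grip and the x axis of nest_wide_seat, either way round below 0.2 rad and distance of each of squeegee_grip, brush_grip, ink_tin_mid from where it was at the start of the episode below 0.03 m); the robot touches nothing.
It fails at once if the squeegee is moved by more than 30 mm (distance of squeegee_grip from where it was at the start of the episode above 0.03 m).
It fails at once if the brush is moved by more than 30 mm (distance of brush_grip from where it was at the start of the episode above 0.03 m).
It fails at once if the ink tin is moved by more than 30 mm (distance of ink_tin_mid from where it was at the start of the episode above 0.03 m).
It also fails if it takes over 99 s, if anything falls off the work surface, if the arm or the gripper's body presses on something with over 40 N, if the wrist force passes 120 N, or if a joint passes its speed limit or range.

## Working session

There is one attempt and no reset: what is moved stays moved. The work goes in short steps, Python scripts to look and compute and a tool call to move; the robot and the scene stay as the last step left them, time stands still between calls to the robot, and variables do not carry over. Pictures are saved under pics/ and viewed, at most 14 in all, crops included, and the job is handed in when it is done.

Besides the shell and the picture viewer there is one more tool, called after "Request:" in YAML: its name, and indented under it one key for each argument. send_rows: Moves the arm, as the interface text tells. Its arguments: {"type":"object","properties":{"steps":{"type":"array","items":{"type":"object","properties":{"dp":{"type":"array","items":{"type":"number"}},"roll":{"type":"number"},"jaw":{"type":"number"}}}},"newtons":{"type":"number"}},"required":["steps"]}

```bash
mkdir -p pics; ls
python3 - <<'E'
from plant import r
import cv2,numpy as np,pickle
for n in("scene","top"):
    c=r.capture(n);cv2.imwrite(f"pics/{n}0.png",c["image"]);pickle.dump(c,open(f"{n}0.pkl","wb"))
    R=cv2.Rodrigues(np.array(c["rvec"],float))[0];print(n,(-R.T@np.array(c["tvec"]).ravel()).round(3),c["K"][0][0])
s=r.get_state();print(s)
E
```

```text
pics
scene [1.35  0.73  0.896] 610.4708784883042
top [ 0.357 -0.173  1.506] 575.0324893491326
{'time_s': 0.1, 'joints': array([-4.82962913e+01,  2.05860222e+01,  6.39096671e-01, -1.83088490e-02,
       -7.01344516e+01, -1.65058358e+01]), 'qd': array([ 0.00509841, -0.05671392,  0.12663989,  0.00530693, -0.00968336,
        0.02256736]), 'joint_torque': array([-3.85595748e-03, -5.84161484e+01,  2.93750399e+01,  7.01546386e+00,
        1.02156086e-02, -6.72681563e-05]), 'tcp_pos': array([ 0.28716413, -0.6103934 ,  0.2257299 ]), 'eef_rot': array([ 1.79917086e+02, -6.61930102e-03, -1.54808356e+02]), 'contact_force': array([-0.30452033,  1.00437975, -0.05342239]), 'moment': array([-0.06608831, -0.00038966, -0.06504985]), 'gripper_force': 0.0, 'gripper_width': 0.08753500573167648}
```

View pics/top0.png

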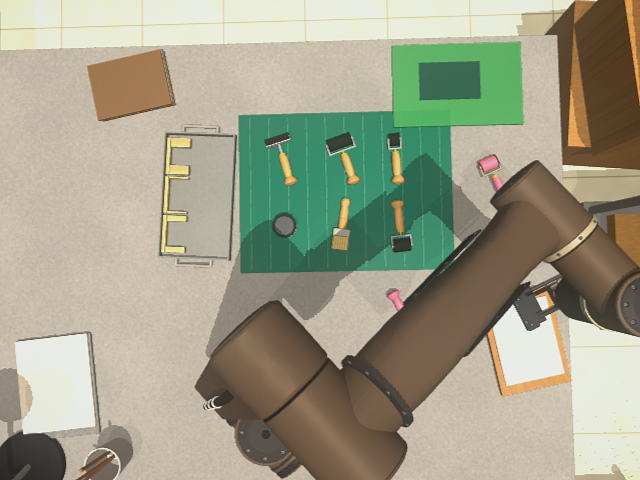

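View pics/scene0.png

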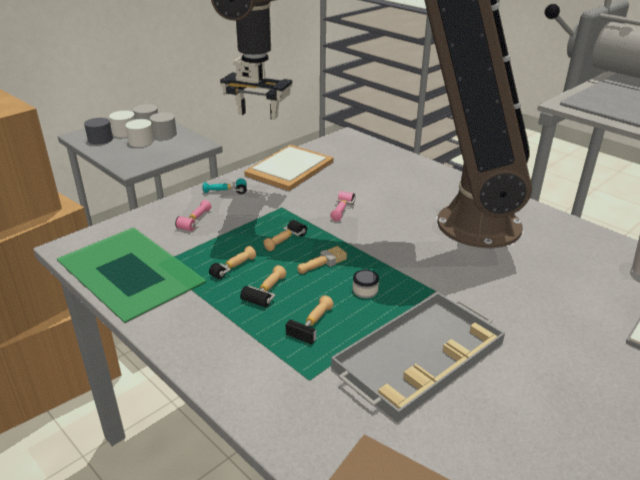

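The top view shows on the green mat: the squeegee at (278,140), bar head; the wide roller at (341,143); the narrow roller at (394,140); the medium roller at (402,243); the brush at (341,240); and the tin at (284,225). The caddy is at (198,195), with its nests' closed ends to the left. The pink and turquoise ones lie off the mat. I'll enlarge this and measure.

```bash
cat > h.py <<'E'
import cv2,numpy as np,pickle
def cam(c):
    R=cv2.Rodrigues(np.array(c["rvec"],float))[0];t=np.array(c["tvec"],float).ravel();return R,t,np.array(c["K"],float)
def ray(c,px,z):
    R,t,K=cam(c);C=-R.T@t
    p=np.array(px,float).reshape(-1,2);d=np.c_[p,np.ones(len(p))]@np.linalg.inv(K).T@R
    return C+d*((z-C[2])/d[:,2])[:,None]
def blobs(m,amin):
    n,l,s,ce=cv2.connectedComponentsWithStats(m.astype(np.uint8))
    return [(s[i],np.argwhere(l==i)[:,::-1]) for i in range(1,n) if s[i][4]>=amin]
E
python3 - <<'E'
from h import *
c=pickle.load(open("top0.pkl","rb"));im=c["image"]
cv2.imwrite("pics/crop0.png",cv2.resize(im[105:285,150:460],None,fx=2.5,fy=2.5,interpolation=cv2.INTER_CUBIC))
hsv=cv2.cvtColor(im,cv2.COLOR_BGR2HSV)
roi=np.zeros(im.shape[:2],bool);roi[105:285,240:455]=1
w=roi&(hsv[...,0]>8)&(hsv[...,0]<26)&(hsv[...,1]>90)
for s,p in blobs(w,60):
    q=ray(c,p,.017)[:,:2];m=q.mean(0);u,sv,v=np.linalg.svd(q-m);pr=(q-m)@v[0]
    print("wood",p.mean(0).round(1),m.round(4),"ax",v[0].round(3),"len",np.ptp(pr).round(4),"w",np.ptp((q-m)@v[1]).round(4))
b=roi&(hsv[...,2]<75)&(hsv[...,1]<110)
for s,p in blobs(b,40):
    q=ray(c,p,.02)[:,:2];R=cv2.minAreaRect(q.astype(np.float32)*1000);print("dark",p.mean(0).round(1),[np.round(R[0],1),np.round(R[1],1),round(R[2],1)])
roi[:]=0;roi[120:270,155:240]=1
y=roi&(hsv[...,0]>15)&(hsv[...,0]<40)&(hsv[...,1]>70)
for s,p in blobs(y,30):print("ply",s)
E
```

```text
wood [396.6 168.2] [ 0.5995 -0.3152] ax [-0.997 -0.076] len 0.0852 w 0.0318
wood [286.7 169.7] [ 0.6022 -0.0287] ax [-0.959 -0.285] len 0.0858 w 0.0322
wood [349.1 169.3] [ 0.5993 -0.1918] ax [-0.948 -0.318] len 0.0854 w 0.0329
wood [343.5 213.2] [ 0.485  -0.1747] ax [-0.989  0.145] len 0.0798 w 0.0222
wood [398.1 214.8] [ 0.4777 -0.3161] ax [-0.996 -0.093] len 0.0843 w 0.0318
wood [339.6 242.4] [ 0.4093 -0.163 ] ax [-0.146 -0.989] len 0.0408 w 0.0344
dark [276.4 138.6] [array([684.2,  -4.1]), array([15. , 63.7]), 16.3]
dark [339.2 141.7] [array([ 672.1, -167.1]), array([32.6, 63.5]), 18.8]
dark [394.1 139.1] [array([ 675.5, -310.1]), array([26. , 31.5]), 88.6]
dark [283.6 226. ] [array([456.1, -19.7]), array([57.2, 59.9]), 89.0]
dark [401.7 244.5] [array([ 400.5, -322.3]), array([33.6, 46.1]), 5.9]
dark [441.3 271.7] [array([ 327.8, -425.7]), array([ 37.8, 122. ]), 43.7]
ply [165 137  27  39 592]
ply [163 176  27  38 311]
ply [161 215  27  38 437]
```

View pics/crop0.png

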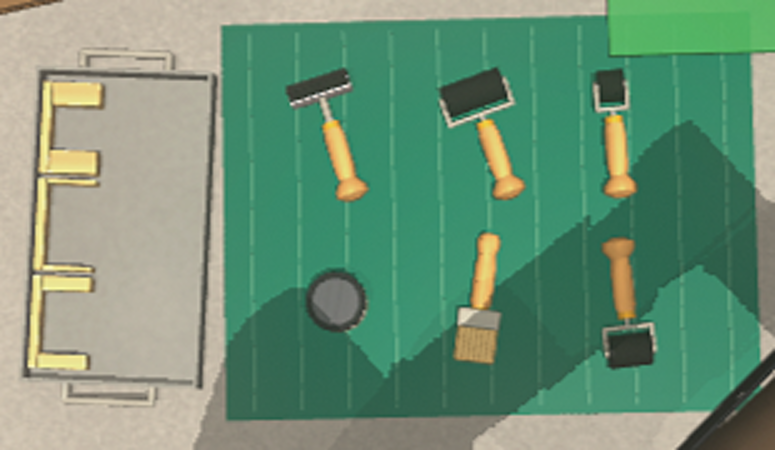

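In the crop, the narrow roller at (611,85), the wide one at (476,92) and the medium one at (630,345) each have a steel fork and a black drum. The squeegee at (320,88) is a thin bar, and the brush is at (478,335). The nests are, from the top, thick arms = narrow (72,128), thin arms = wide (70,225), mid arms = medium (62,322). Next I'll measure the caddy.

```bash
cat >> h.py <<'E'
def plan(goal,yaw,s):
    "shift in mm in tool axes, roll in rad"
    from scipy.spatial.transform import Rotation as Q
    R=Q.from_euler('xyz',s["eef_rot"],degrees=True).as_matrix()
    d=R.T@(np.array(goal)-s["tcp_pos"])*1000
    dy=(yaw-s["eef_rot"][2]+180)%360-180
    return d.round(1),round(-np.radians(dy),3)
E
python3 - <<'E'
from h import *
from plant import r
c=pickle.load(open("top0.pkl","rb"));im=c["image"]
k=np.array([[40,71],[216,75],[200,387],[24,378]])/2.5+[150,105]
q=ray(c,k,.03)[:,:2];print(q.round(4),[np.linalg.norm(q[i]-q[i-1]).round(3) for i in range(4)],"rim centre",q.mean(0).round(4))
print("yaw y-edges",[np.degrees(np.arctan2(*(a-b)[::-1])).round(1) for a,b in((q[0],q[1]),(q[3],q[2]))],"x-axis from long", [np.degrees(np.arctan2(*(a-b)[::-1])).round(1)+90 for a,b in((q[0],q[3]),(q[1],q[2]))])
hsv=cv2.cvtColor(im,cv2.COLOR_BGR2HSV)
roi=np.zeros(im.shape[:2],bool);roi[120:270,155:240]=1
y=roi&(hsv[...,0]>15)&(hsv[...,0]<40)&(hsv[...,1]>70)&(hsv[...,2]>150)
p=np.argwhere(y)[:,::-1];w=ray(c,p,.024)[:,:2].astype(np.float32)
R=cv2.minAreaRect(w*1000);print("ply rect",R)
for yaw in (R[2],): pass
s=r.get_state()
print(plan([.6134,-.187,.1],-161.3,s), s["joints"].round(1))
E
```

```text
[[0.7028 0.2841]
 [0.694  0.0997]
 [0.3699 0.12  ]
 [0.3828 0.3025]] [np.float64(0.321), np.float64(0.185), np.float64(0.325), np.float64(0.183)] rim centre [0.5374 0.2015]
yaw y-edges [np.float64(87.3), np.float64(85.9)] x-axis from long [np.float64(86.7), np.float64(86.4)]
ply rect ((543.0822143554688, 261.8103332519531), (61.83091354370117, 300.29498291015625), 86.47529602050781)
(array([-475.4,  244.1,  126. ]), np.float64(0.113)) [-48.3  20.6   0.6  -0.  -70.1 -16.5]
```

Request:
send_rows:
  steps:
    - {"dp": [-60,31,0],"roll": 0.11,"jaw": 70}
    - {"dp": [-115,59,10],"roll": 0.11,"jaw": 70}
    - {"dp": [-170,87,20],"roll": 0.11,"jaw": 70}
    - {"dp": [-225,115,30],"roll": 0.11,"jaw": 70}
    - {"dp": [-280,143,40],"roll": 0.11,"jaw": 70}

```text
time_s: 0.72
tcp_pos: [0.4776, -0.3643, 0.1869]
eef_rot: [180.0, -0.0, -161.1]
contact_force: [0.6, -0.5, -0.1]
gripper_width: 0.0612
gripper_force: 0.0
```

```bash
cat > g.py <<'E'
import sys
from h import *
from plant import r
a=list(map(float,sys.argv[1:5]));s=r.get_state()
print(plan(a[:3],a[3],s),s["time_s"],s["tcp_pos"].round(4),s["eef_rot"].round(1),s["joints"].round(0),s["gripper_width"].round(4),s["contact_force"].round(1))
E
python3 g.py .6134 -.187 .1 -161.3
```

```text
Traceback (most recent call last):
  File "g.py", line 5, in <module>
    print(plan(a[:3],a[3],s),s["time_s"],s["tcp_pos"].round(4),s["eef_rot"].round(1),s["joints"].round(0),s["gripper_width"].round(4),s["contact_force"].round(1))
                                                                                                          ^^^^^^^^^^^^^^^^^^^^^^^^
AttributeError: 'float' object has no attribute 'round'
```

```bash
sed -i 's/s\["gripper_width"\].round(4)/round(s["gripper_width"],4)/' g.py; python3 g.py .6134 -.187 .15 -161.3
```

```text
(array([-185.9,  123.8,   36.9]), np.float64(0.003)) 0.725 [ 0.4776 -0.3643  0.1869] [ 180.    -0.  -161.1] [-19.  15. -12.  -0. -62. -52.] 0.0612 [ 0.6 -0.5 -0.1]
```

Request:
send_rows:
  steps:
    - {"dp": [-50,33,5],"roll": 0.0,"jaw": 70}
    - {"dp": [-100,66,15],"roll": 0.0,"jaw": 70}
    - {"dp": [-150,100,27],"roll": 0.0,"jaw": 70}
    - {"dp": [-186,124,37],"roll": 0.003,"jaw": 70}
    - {"dp": [-186,124,37],"roll": 0.003,"jaw": 70}

```text
time_s: 1.35
tcp_pos: [0.6135, -0.1858, 0.1486]
eef_rot: [179.9, -0.1, -161.1]
contact_force: [0.0, -0.4, 0.3]
gripper_width: 0.0616
gripper_force: 0.0
```

```bash
cat > w.py <<'E'
import sys
from h import *
from plant import r
c=r.capture(sys.argv[1]);pickle.dump(c,open(sys.argv[2]+".pkl","wb"));cv2.imwrite(f"pics/{sys.argv[2]}.png",c["image"])
E
python3 w.py wrist w1; python3 g.py .6134 -.187 .004 -161.3
```

```text
(array([ -1. ,  -0.2, 145.2]), np.float64(0.003)) 1.4 [ 0.6127 -0.1872  0.1492] [ 1.800e+02 -1.000e-01 -1.611e+02] [  0.  21. -10.  -0. -60. -72.] 0.0618 [-0.2 -1.   0.1]
```

View pics/w1.png

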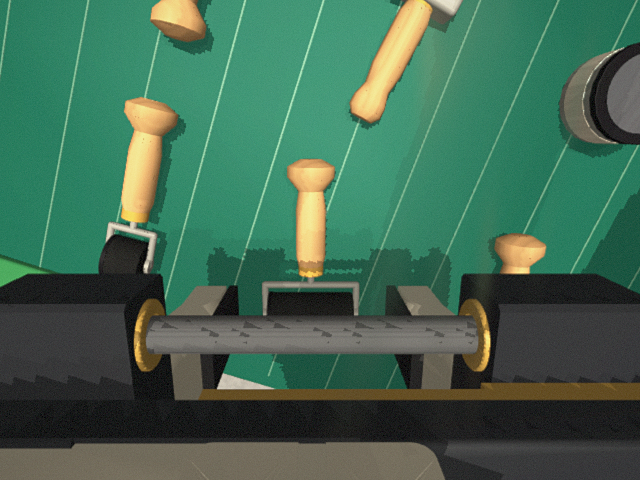

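The wrist view shows the wide roller with its steel fork at (311,300) and its handle at (311,225), centred and straight between the fingers. I'll check the handle's position numerically.

```bash
cat > m.py <<'E'
import sys
from h import *
c=pickle.load(open(sys.argv[1]+".pkl","rb"));z=float(sys.argv[2])
hsv=cv2.cvtColor(c["image"],cv2.COLOR_BGR2HSV);w=(hsv[...,0]>8)&(hsv[...,0]<26)&(hsv[...,1]>90)
for s,p in blobs(w,1500):
    q=ray(c,p,z)[:,:2];m=q.mean(0);v=np.linalg.svd(q-m,full_matrices=False)[2][0]
    if s[0]>0 and s[1]>0 and s[2]<300: print(p.mean(0).round(),m.round(4),"yaw",np.degrees(np.arctan2(v[1],v[0])).round(1),"len",np.ptp((q-m)@v).round(3))
E
python3 m.py w1 .017
```

```text
[144. 156.] [ 0.5975 -0.3149] yaw 3.8 len 0.087
[310. 213.] [ 0.5983 -0.1916] yaw 18.7 len 0.087
[518. 253.] [ 0.5759 -0.0354] yaw 87.9 len 0.039
```

Request:
send_rows:
  steps:
    - {"dp": [0,0,50],"jaw": 70}
    - {"dp": [0,0,95],"jaw": 70}
    - {"dp": [0,0,125],"jaw": 70}
    - {"dp": [0,0,144],"jaw": 70}
    - {"dp": [0,0,144],"jaw": 70}

```text
invalid input
```

Request:
send_rows:
  steps:
    - {"dp": [0,0,0],"jaw": 10}
    - {"dp": [0,0,0],"jaw": 10}
    - {"dp": [0,0,0],"jaw": 10}
    - {"dp": [0,0,0],"jaw": 10}
    - {"dp": [0,0,0],"jaw": 10}
  newtons: 25

```text
invalid input
```

Roll has to be given in every row.

Request:
send_rows:
  steps:
    - {"dp": [0,0,50],"roll": 0,"jaw": 70}
    - {"dp": [0,0,95],"roll": 0,"jaw": 70}
    - {"dp": [0,0,125],"roll": 0,"jaw": 70}
    - {"dp": [0,0,144],"roll": 0,"jaw": 70}
    - {"dp": [0,0,144],"roll": 0,"jaw": 70}

```text
time_s: 2.02
tcp_pos: [0.6108, -0.1895, 0.005]
eef_rot: [179.9, -0.2, -161.4]
contact_force: [0.7, 0.1, 0.4]
gripper_width: 0.0615
gripper_force: 0.0
```

Request:
send_rows:
  steps:
    - {"dp": [0,0,0],"roll": 0,"jaw": 10}
    - {"dp": [0,0,0],"roll": 0,"jaw": 10}
    - {"dp": [0,0,0],"roll": 0,"jaw": 10}
    - {"dp": [0,0,0],"roll": 0,"jaw": 10}
    - {"dp": [0,0,0],"roll": 0,"jaw": 10}
  newtons: 25

```text
time_s: 2.65
tcp_pos: [0.6127, -0.1885, 0.0067]
eef_rot: [-180.0, 0.0, -161.3]
contact_force: [-1.5, 0.4, 2.6]
gripper_width: 0.0214
gripper_force: 25.0
```

Request:
send_rows:
  steps:
    - {"dp": [0,0,-20],"roll": 0,"jaw": 10}
    - {"dp": [0,0,-50],"roll": 0,"jaw": 10}
    - {"dp": [0,0,-80],"roll": 0,"jaw": 10}
    - {"dp": [0,0,-110],"roll": 0,"jaw": 10}
    - {"dp": [0,0,-120],"roll": 0,"jaw": 10}

```text
time_s: 3.28
tcp_pos: [0.6133, -0.1886, 0.128]
eef_rot: [-179.9, 0.1, -161.3]
contact_force: [0.1, 0.1, -2.7]
gripper_width: 0.021
gripper_force: 25.0
```

```bash
python3 g.py .5388 .1914 .12 -93.5
```

```text
(array([-51.4, 383.8,   7.8]), np.float64(-1.183)) 3.275 [ 0.6133 -0.1886  0.128 ] [-1.799e+02  1.000e-01 -1.613e+02] [  0.  22. -11.   0. -57. -72.] 0.021 [ 0.1  0.1 -2.7]
```

Request:
send_rows:
  steps:
    - {"dp": [-6,48,0],"roll": -0.16,"jaw": 10}
    - {"dp": [-13,96,0],"roll": -0.33,"jaw": 10}
    - {"dp": [-19,144,0],"roll": -0.5,"jaw": 10}
    - {"dp": [-26,192,0],"roll": -0.67,"jaw": 10}
    - {"dp": [-32,240,0],"roll": -0.84,"jaw": 10}

```text
time_s: 3.9
tcp_pos: [0.5647, 0.0504, 0.1252]
eef_rot: [179.9, -0.1, -112.8]
contact_force: [0.1, -0.0, -2.2]
gripper_width: 0.0212
gripper_force: 25.0
```

```bash
python3 g.py .5388 .1914 .12 -93.5
```

```text
(array([-119.9,   78.6,    5.2]), np.float64(-0.338)) 3.9 [0.5647 0.0504 0.1252] [ 1.799e+02 -1.000e-01 -1.128e+02] [ 25.  16. -21.  -0. -54. -48.] 0.0212 [ 0.1 -0.  -2.2]
```

Request:
send_rows:
  steps:
    - {"dp": [-40,26,1],"roll": -0.12,"jaw": 10}
    - {"dp": [-80,52,3],"roll": -0.24,"jaw": 10}
    - {"dp": [-115,75,5],"roll": -0.335,"jaw": 10}
    - {"dp": [-120,79,5],"roll": -0.335,"jaw": 10}
    - {"dp": [-120,79,5],"roll": -0.335,"jaw": 10}

```text
time_s: 4.53
tcp_pos: [0.5397, 0.1905, 0.1204]
eef_rot: [179.9, -0.1, -93.9]
contact_force: [-0.5, -0.5, -1.2]
gripper_width: 0.0214
gripper_force: 25.0
```

```bash
python3 w.py wrist w2; python3 w.py top t2;python3 w.py scene s2; python3 g.py .5388 .1914 .01 -93.5
```

```text
(array([ -2. ,   1.6, 111. ]), np.float64(-0.009)) 4.675 [0.5403 0.1894 0.121 ] [180.  -0. -94.] [ 39.  16. -21.  -0. -53. -43.] 0.0208 [ 0.7 -0.2 -2.1]
```

View pics/w2.png

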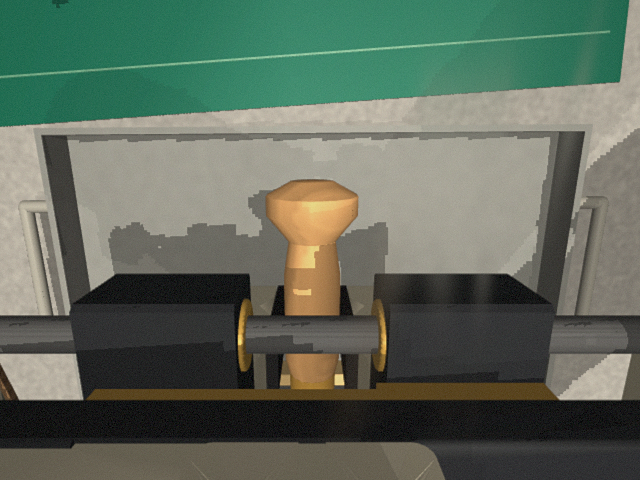

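The wrist view shows the handle at (312,240) over the caddy. The caddy's outer rim corners on the open side are at (36,129) and (591,125), which I'll use to cross-check the caddy pose.

Run:
```python
from h import *
c=pickle.load(open("w2.pkl","rb"))
q=ray(c,[[36,129],[591,125]],.03)[:,:2];d=q[0]-q[1];print(q.round(4),np.linalg.norm(d))
if d[0]<0:d=-d
a=np.arctan2(d[1],d[0])+np.pi/2;u=np.array([np.cos(a),np.sin(a)]);m=q.mean(0)
print("yaw",np.degrees(a),"wide seat",m+u*(.0925+.0485))
s=pickle.load(open("scene0.pkl","rb"));im=s["image"]
hsv=cv2.cvtColor(im,cv2.COLOR_BGR2HSV);roi=np.zeros(im.shape[:2],bool);roi[315:410,370:505]=1
y=roi&(hsv[...,0]>15)&(hsv[...,0]<40)&(hsv[...,1]>70)
p=np.argwhere(y)[:,::-1];print("scene extents, left",p[p[:,0].argmin()],"right",p[p[:,0].argmax()],"top",p[p[:,1].argmin()],"bot",p[p[:,1].argmax()])
cv2.imwrite("pics/s0c.png",cv2.resize(im[290:415,325:510],None,fx=4,fy=4,interpolation=cv2.INTER_CUBIC))
```

```text
[[0.6967 0.1055]
 [0.3696 0.1259]] 0.3277803604598461
yaw 86.43608564763564 wide seat [0.54189803 0.25644266]
scene extents, left [379 389] right [495 335] top [473 323] bot [398 407]
```

View pics/s0c.png

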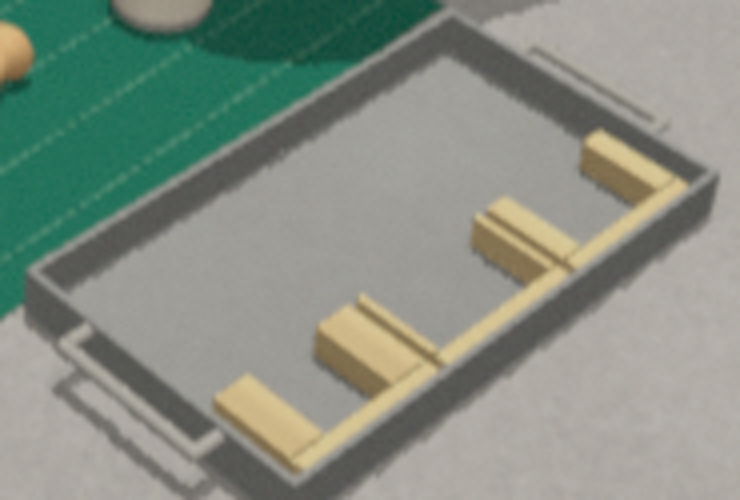

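Request:
send_rows:
  steps:
    - {"dp": [-2,2.4,35],"roll": -0.009,"jaw": 10}
    - {"dp": [-2,2.4,65],"roll": -0.009,"jaw": 10}
    - {"dp": [-2,2.4,85],"roll": -0.009,"jaw": 10}
    - {"dp": [-2,2.4,98],"roll": -0.009,"jaw": 10}
    - {"dp": [-2,2.4,104],"roll": -0.009,"jaw": 10}

```text
time_s: 5.3
tcp_pos: [0.5382, 0.1919, 0.0169]
eef_rot: [180.0, -0.0, -93.5]
contact_force: [-0.2, -0.6, -1.0]
gripper_width: 0.0211
gripper_force: 25.0
```

```bash
python3 g.py .538 .1915 .011 -93.5
```

```text
(array([0.4, 0.2, 5.9]), np.float64(0.0)) 5.3 [0.5382 0.1919 0.0169] [180.   -0.  -93.5] [ 39.  24. -26.   0. -40. -43.] 0.0211 [-0.2 -0.6 -1. ]
```

Request:
send_rows:
  steps:
    - {"dp": [0,0,4],"roll": 0,"jaw": 10}
    - {"dp": [0,0,6],"roll": 0,"jaw": 10}
    - {"dp": [0,0,6],"roll": 0,"jaw": 10}
    - {"dp": [0,0,6],"roll": 0,"jaw": 55}
    - {"dp": [0,0,6],"roll": 0,"jaw": 55}

```text
time_s: 5.92
tcp_pos: [0.5385, 0.1929, 0.0119]
eef_rot: [-180.0, 0.0, -93.4]
contact_force: [0.9, 0.3, -0.6]
gripper_width: 0.036
gripper_force: 0.0
```

Request:
send_rows:
  steps:
    - {"dp": [0,0,0],"roll": 0,"jaw": 55}
    - {"dp": [0,0,-15],"roll": 0,"jaw": 55}
    - {"dp": [0,0,-45],"roll": 0,"jaw": 55}
    - {"dp": [0,0,-90],"roll": 0,"jaw": 55}
    - {"dp": [0,0,-130],"roll": 0,"jaw": 55}

```text
time_s: 6.55
tcp_pos: [0.5383, 0.1926, 0.1441]
eef_rot: [-179.9, 0.0, -93.4]
contact_force: [1.2, 0.4, 0.3]
gripper_width: 0.0481
gripper_force: 0.0
```

```bash
python3 w.py wrist w3; python3 m.py w3 .021; python3 g.py .6137 -.3145 .13 -176
```

```text
[312. 217.] [0.5373 0.1782] yaw 86.6 len 0.087
(array([ 503.3, -102.3,   18.4]), np.float64(1.442)) 6.6 [0.5409 0.1938 0.1499] [-179.5    0.3  -93.4] [ 39.  14. -19.   0. -56. -43.] 0.0478 [2.2 0.4 6.3]
```

View pics/w3.png

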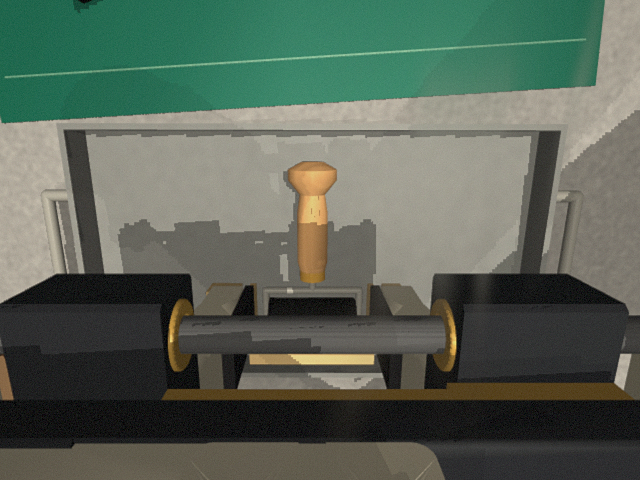

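The wide roller sits between its nest's arms, with the drum at (312,305), the arms at about x=258 and 368, and the handle straight at yaw 86.6. Next is the narrow one.

Request:
send_rows:
  steps:
    - {"dp": [50,-10,2],"roll": 0.15,"jaw": 70}
    - {"dp": [100,-20,4],"roll": 0.31,"jaw": 70}
    - {"dp": [150,-30,6],"roll": 0.46,"jaw": 70}
    - {"dp": [200,-41,8],"roll": 0.62,"jaw": 70}
    - {"dp": [250,-51,10],"roll": 0.77,"jaw": 70}

```text
time_s: 7.22
tcp_pos: [0.5744, -0.0616, 0.1325]
eef_rot: [-180.0, 0.1, -137.8]
contact_force: [-0.2, 0.0, -0.4]
gripper_width: 0.0614
gripper_force: 0.0
```

```bash
python3 g.py .6137 -.3145 .13 -176
```

```text
(array([ 140.6, -213.8,    2.5]), np.float64(0.666)) 7.225 [ 0.5744 -0.0616  0.1325] [-1.800e+02  1.000e-01 -1.378e+02] [ 13.  16. -19.   0. -55. -61.] 0.0614 [-0.2  0.  -0.4]
```

Request:
send_rows:
  steps:
    - {"dp": [35,-53,1],"roll": 0.17,"jaw": 70}
    - {"dp": [70,-106,1],"roll": 0.34,"jaw": 70}
    - {"dp": [105,-160,2],"roll": 0.51,"jaw": 70}
    - {"dp": [140,-213,2],"roll": 0.666,"jaw": 70}
    - {"dp": [140,-213,2],"roll": 0.666,"jaw": 70}

```text
time_s: 7.85
tcp_pos: [0.6141, -0.3159, 0.1294]
eef_rot: [-180.0, -0.0, -176.1]
contact_force: [0.1, 1.8, -0.7]
gripper_width: 0.0611
gripper_force: 0.0
```

```bash
python3 w.py wrist w4; python3 m.py w4 .017; python3 g.py .6137 -.3145 .005 -176
```

```text
[315. 217.] [ 0.5976 -0.3146] yaw 3.9 len 0.088
(array([3.000e-01, 1.000e-01, 1.244e+02]), np.float64(0.002)) 7.9 [ 0.614  -0.3145  0.1294] [-180.    -0.  -175.9] [-11.  26.  -4.   0. -60. -75.] 0.0612 [ 0.3  0.2 -0.3]
```

Request:
send_rows:
  steps:
    - {"dp": [0,0,45],"roll": 0,"jaw": 70}
    - {"dp": [0,0,85],"roll": 0,"jaw": 70}
    - {"dp": [0,0,110],"roll": 0,"jaw": 70}
    - {"dp": [0,0,124],"roll": 0,"jaw": 70}
    - {"dp": [0,0,124],"roll": 0,"jaw": 70}

```text
time_s: 8.52
tcp_pos: [0.6143, -0.3109, 0.0051]
eef_rot: [180.0, -0.1, -175.6]
contact_force: [-0.3, -1.3, 1.6]
gripper_width: 0.0616
gripper_force: 0.0
```

Request:
send_rows:
  steps:
    - {"dp": [0,0,0],"roll": 0,"jaw": 10}
    - {"dp": [0,0,0],"roll": 0,"jaw": 10}
    - {"dp": [0,0,0],"roll": 0,"jaw": 10}
    - {"dp": [0,0,0],"roll": 0,"jaw": 10}
    - {"dp": [0,0,0],"roll": 0,"jaw": 10}
  newtons: 25

```text
time_s: 9.15
tcp_pos: [0.6146, -0.3119, 0.0056]
eef_rot: [-180.0, 0.0, -175.7]
contact_force: [-0.2, -0.8, 0.8]
gripper_width: 0.021
gripper_force: 25.0
```

Request:
send_rows:
  steps:
    - {"dp": [0,0,-20],"roll": 0,"jaw": 10}
    - {"dp": [0,0,-50],"roll": 0,"jaw": 10}
    - {"dp": [0,0,-80],"roll": 0,"jaw": 10}
    - {"dp": [0,0,-110],"roll": 0,"jaw": 10}
    - {"dp": [0,0,-120],"roll": 0,"jaw": 10}

```text
time_s: 9.78
tcp_pos: [0.6156, -0.312, 0.1287]
eef_rot: [-179.9, 0.2, -175.7]
contact_force: [-0.1, 0.4, -0.9]
gripper_width: 0.0211
gripper_force: 25.0
```

```bash
python3 g.py .6402 .186 .12 -93.5
```

```text
(array([-61.8, 494.8,   8.3]), np.float64(-1.435)) 9.775 [ 0.6156 -0.312   0.1287] [-179.9    0.2 -175.7] [-11.  26.  -5.   0. -59. -75.] 0.0211 [-0.1  0.4 -0.9]
```

Request:
send_rows:
  steps:
    - {"dp": [-6,50,0],"roll": -0.15,"jaw": 10}
    - {"dp": [-12,100,0],"roll": -0.3,"jaw": 10}
    - {"dp": [-19,150,0],"roll": -0.45,"jaw": 10}
    - {"dp": [-25,200,0],"roll": -0.6,"jaw": 10}
    - {"dp": [-31,250,0],"roll": -0.75,"jaw": 10}

```text
time_s: 10.4
tcp_pos: [0.6262, -0.0584, 0.125]
eef_rot: [180.0, -0.0, -132.5]
contact_force: [1.1, 0.3, -1.4]
gripper_width: 0.0213
gripper_force: 25.0
```

```bash
python3 g.py .640 .187 .12 -93.5
```

```text
(array([-190.4,  155.5,    5. ]), np.float64(-0.68)) 10.4 [ 0.6262 -0.0584  0.125 ] [ 180.    -0.  -132.5] [ 12.  21. -13.  -0. -56. -55.] 0.0213 [ 1.1  0.3 -1.4]
```

Request:
send_rows:
  steps:
    - {"dp": [-45,37,0],"roll": -0.17,"jaw": 10}
    - {"dp": [-90,74,1],"roll": -0.34,"jaw": 10}
    - {"dp": [-140,114,3],"roll": -0.51,"jaw": 10}
    - {"dp": [-190,155,5],"roll": -0.68,"jaw": 10}
    - {"dp": [-190,155,5],"roll": -0.68,"jaw": 10}

```text
time_s: 11.02
tcp_pos: [0.6414, 0.1888, 0.1194]
eef_rot: [180.0, -0.0, -93.4]
contact_force: [0.0, -0.8, -1.5]
gripper_width: 0.021
gripper_force: 25.0
```

```bash
python3 g.py .640 .187 .016 -93.5
```

```text
(array([  1.9,   1.2, 103.4]), np.float64(0.001)) 11.025 [0.6414 0.1888 0.1194] [180.   -0.  -93.4] [ 33.  25.  -8.  -0. -58. -36.] 0.021 [ 0.  -0.8 -1.5]
```

Request:
send_rows:
  steps:
    - {"dp": [1,1,30],"roll": 0,"jaw": 10}
    - {"dp": [1,1,60],"roll": 0,"jaw": 10}
    - {"dp": [1,1,82],"roll": 0,"jaw": 10}
    - {"dp": [1,1,96],"roll": 0,"jaw": 10}
    - {"dp": [1,1,102],"roll": 0,"jaw": 10}

```text
time_s: 11.65
tcp_pos: [0.6404, 0.1831, 0.0176]
eef_rot: [179.9, -0.0, -93.8]
contact_force: [-0.2, 0.7, -1.1]
gripper_width: 0.0208
gripper_force: 25.0
```

```bash
python3 g.py .640 .187 .01 -93.5
```

```text
(array([-3.8,  0.7,  7.6]), np.float64(-0.006)) 11.65 [0.6404 0.1831 0.0176] [179.9  -0.  -93.8] [ 33.  30. -14.  -0. -46. -37.] 0.0208 [-0.2  0.7 -1.1]
```

Request:
send_rows:
  steps:
    - {"dp": [-2,0.5,3],"roll": 0,"jaw": 10}
    - {"dp": [-2,0.5,7],"roll": 0,"jaw": 10}
    - {"dp": [-2,0.5,7],"roll": 0,"jaw": 10}
    - {"dp": [-2,0.5,7],"roll": 0,"jaw": 55}
    - {"dp": [-2,0.5,7],"roll": 0,"jaw": 55}

```text
time_s: 12.28
tcp_pos: [0.6407, 0.1859, 0.0119]
eef_rot: [-180.0, 0.0, -93.8]
contact_force: [0.7, -0.1, -0.1]
gripper_width: 0.0361
gripper_force: 0.0
```

Request:
send_rows:
  steps:
    - {"dp": [0,0,0],"roll": 0,"jaw": 55}
    - {"dp": [0,0,-15],"roll": 0,"jaw": 55}
    - {"dp": [0,0,-45],"roll": 0,"jaw": 55}
    - {"dp": [0,0,-90],"roll": 0,"jaw": 55}
    - {"dp": [0,0,-130],"roll": 0,"jaw": 55}

```text
time_s: 12.9
tcp_pos: [0.6407, 0.1858, 0.1442]
eef_rot: [-179.9, 0.0, -93.8]
contact_force: [0.7, -0.5, -0.1]
gripper_width: 0.0481
gripper_force: 0.0
```

```bash
python3 w.py wrist w5; python3 m.py w5 .021; python3 g.py .4623 -.3173 .13 5
```

```text
[310. 214.] [0.641  0.1692] yaw 86.0 len 0.086
[458. 214.] [0.5364 0.1764] yaw 86.0 len 0.081
(array([514.7, 148.3,  17.4]), np.float64(-1.723)) 12.95 [0.6434 0.1867 0.1506] [-179.5    0.2  -93.7] [ 33.  23.  -6.   0. -60. -37.] 0.048 [2.7 0.7 5.8]
```

View pics/w5.png

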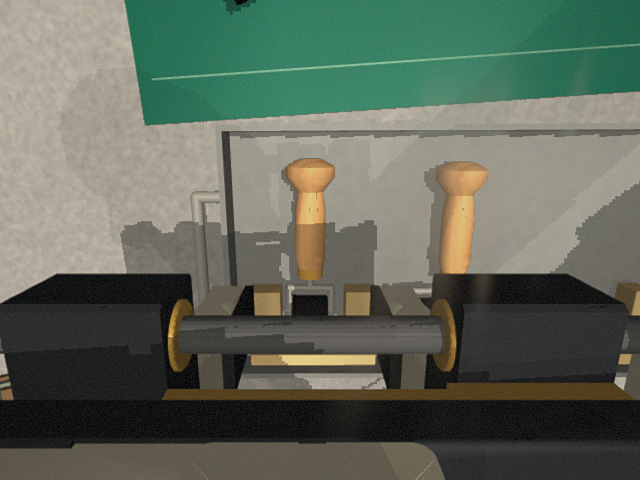

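The narrow roller is in its nest: fork at x=288–334 between arms at 281 and 345, handle at (310,214). Next is the medium one.

Request:
send_rows:
  steps:
    - {"dp": [50,15,0],"roll": -0.17,"jaw": 70}
    - {"dp": [100,30,4],"roll": -0.34,"jaw": 70}
    - {"dp": [150,44,8],"roll": -0.51,"jaw": 70}
    - {"dp": [200,58,12],"roll": -0.68,"jaw": 70}
    - {"dp": [250,72,14],"roll": -0.85,"jaw": 70}

```text
time_s: 13.58
tcp_pos: [0.5515, -0.0604, 0.1283]
eef_rot: [-179.9, -0.0, -44.7]
contact_force: [1.5, 0.4, 0.2]
gripper_width: 0.0614
gripper_force: 0.0
```

```bash
python3 g.py .4623 -.3173 .13 5
```

```text
(array([117.4, 245.3,  -1.8]), np.float64(-0.868)) 13.575 [ 0.5515 -0.0604  0.1283] [-179.9   -0.   -44.7] [ 14.  14. -22.   0. -53.  31.] 0.0614 [1.5 0.4 0.2]
```

Request:
send_rows:
  steps:
    - {"dp": [24,50,0],"roll": -0.17,"jaw": 70}
    - {"dp": [48,100,0],"roll": -0.34,"jaw": 70}
    - {"dp": [72,150,0],"roll": -0.51,"jaw": 70}
    - {"dp": [96,200,-1],"roll": -0.68,"jaw": 70}
    - {"dp": [117,245,-2],"roll": -0.85,"jaw": 70}

```text
time_s: 14.2
tcp_pos: [0.4606, -0.3166, 0.1306]
eef_rot: [180.0, -0.1, 3.9]
contact_force: [1.0, 0.1, -0.2]
gripper_width: 0.0614
gripper_force: 0.0
```

```bash
python3 w.py wrist w6; python3 m.py w6 .017; python3 g.py .4623 -.3173 .005 5
```

```text
[106. 190.] [ 0.4859 -0.1762] yaw 171.0 len 0.082
[312. 214.] [ 0.4792 -0.3155] yaw -174.8 len 0.087
(array([  3.6,  -2.8, 125.5]), np.float64(-0.006)) 14.25 [ 0.4588 -0.3202  0.1305] [179.9  -0.    4.7] [-15.  14. -22.   0. -54. 109.] 0.0612 [-0.3 -4.5  1.6]
```

Request:
send_rows:
  steps:
    - {"dp": [2,-1.5,45],"roll": -0.01,"jaw": 70}
    - {"dp": [2,-1.5,85],"roll": -0.01,"jaw": 70}
    - {"dp": [2,-1.5,110],"roll": -0.01,"jaw": 70}
    - {"dp": [2,-1.5,125],"roll": -0.01,"jaw": 70}
    - {"dp": [2,-1.5,125],"roll": -0.01,"jaw": 70}

```text
time_s: 14.88
tcp_pos: [0.4629, -0.3131, 0.0041]
eef_rot: [-180.0, 0.1, 4.2]
contact_force: [-0.4, -0.1, 0.5]
gripper_width: 0.0615
gripper_force: 0.0
```

```bash
python3 g.py .463 -.317 .005 5.2
```

```text
(array([-0.2,  3.9, -0.9]), np.float64(-0.017)) 14.875 [ 0.4629 -0.3131  0.0041] [-1.8e+02  1.0e-01  4.2e+00] [-14.  24. -29.   0. -38. 108.] 0.0615 [-0.4 -0.1  0.5]
```

Request:
send_rows:
  steps:
    - {"dp": [0,3,-1],"roll": -0.015,"jaw": 70}
    - {"dp": [0,3,-1],"roll": -0.015,"jaw": 10}
    - {"dp": [0,3,-1],"roll": -0.015,"jaw": 10}
    - {"dp": [0,3,-1],"roll": -0.015,"jaw": 10}
    - {"dp": [0,3,-1],"roll": -0.015,"jaw": 10}
  newtons: 25

```text
time_s: 15.5
tcp_pos: [0.4634, -0.3161, 0.0055]
eef_rot: [180.0, -0.0, 5.1]
contact_force: [1.1, -0.3, 0.3]
gripper_width: 0.0268
gripper_force: 0.0
```

Request:
send_rows:
  steps:
    - {"dp": [0,0,0],"roll": 0,"jaw": 10}
    - {"dp": [0,0,-35],"roll": 0,"jaw": 10}
    - {"dp": [0,0,-75],"roll": 0,"jaw": 10}
    - {"dp": [0,0,-110],"roll": 0,"jaw": 10}
    - {"dp": [0,0,-120],"roll": 0,"jaw": 10}

```text
time_s: 16.12
tcp_pos: [0.4644, -0.3165, 0.1276]
eef_rot: [179.9, -0.2, 5.1]
contact_force: [0.2, -0.2, -2.4]
gripper_width: 0.0212
gripper_force: 25.0
```

```bash
python3 g.py .4364 .199 .12 -93.5
```

```text
(array([  17.6, -515.9,    6.9]), np.float64(1.72)) 16.125 [ 0.4644 -0.3165  0.1276] [179.9  -0.2   5.1] [-14.  15. -22.   0. -53. 109.] 0.0212 [ 0.2 -0.2 -2.4]
```

Request:
send_rows:
  steps:
    - {"dp": [2,-50,0],"roll": 0.17,"jaw": 10}
    - {"dp": [4,-100,0],"roll": 0.34,"jaw": 10}
    - {"dp": [6,-150,0],"roll": 0.51,"jaw": 10}
    - {"dp": [8,-200,0],"roll": 0.68,"jaw": 10}
    - {"dp": [10,-250,0],"roll": 0.85,"jaw": 10}

```text
time_s: 16.75
tcp_pos: [0.4508, -0.0693, 0.1245]
eef_rot: [179.9, 0.1, -43.1]
contact_force: [0.6, 0.8, -0.9]
gripper_width: 0.0208
gripper_force: 25.0
```

```bash
python3 g.py .4364 .1985 .12 -93.5
```

```text
(array([-193.4, -185.7,    4.5]), np.float64(0.88)) 16.75 [ 0.4508 -0.0693  0.1245] [ 1.799e+02  1.000e-01 -4.310e+01] [ 16.   5. -34.  -0. -51.  31.] 0.0208 [ 0.6  0.8 -0.9]
```

Request:
send_rows:
  steps:
    - {"dp": [-39,-37,0],"roll": 0.18,"jaw": 10}
    - {"dp": [-78,-74,1],"roll": 0.36,"jaw": 10}
    - {"dp": [-117,-111,2],"roll": 0.54,"jaw": 10}
    - {"dp": [-156,-149,4],"roll": 0.71,"jaw": 10}
    - {"dp": [-193,-186,4],"roll": 0.88,"jaw": 10}

```text
time_s: 17.38
tcp_pos: [0.4357, 0.1944, 0.1205]
eef_rot: [179.9, -0.1, -90.2]
contact_force: [2.2, -0.2, -0.8]
gripper_width: 0.0209
gripper_force: 25.0
```

Request:
send_rows:
  steps:
    - {"dp": [0,0,0],"roll": 0,"jaw": 10}
    - {"dp": [0,0,0],"roll": 0,"jaw": 10}

```text
time_s: 17.62
tcp_pos: [0.4359, 0.1927, 0.1204]
eef_rot: [179.9, -0.1, -89.8]
contact_force: [-0.1, -0.5, -1.4]
gripper_width: 0.0214
gripper_force: 25.0
```

```bash
python3 g.py .4364 .1985 .016 -93.5
```

```text
(array([ -5.9,  -0.8, 104.4]), np.float64(0.065)) 17.625 [0.4359 0.1927 0.1204] [ 1.799e+02 -1.000e-01 -8.980e+01] [ 48.   8. -32.  -0. -50. -47.] 0.0214 [-0.1 -0.5 -1.4]
```

Request:
send_rows:
  steps:
    - {"dp": [-5.5,-0.8,10],"roll": 0.065,"jaw": 10}
    - {"dp": [-5.5,-0.8,45],"roll": 0.065,"jaw": 10}
    - {"dp": [-5.5,-0.8,78],"roll": 0.065,"jaw": 10}
    - {"dp": [-5.5,-0.8,96],"roll": 0.065,"jaw": 10}
    - {"dp": [-5.5,-0.8,102],"roll": 0.065,"jaw": 10}

```text
time_s: 18.25
tcp_pos: [0.4369, 0.1966, 0.0182]
eef_rot: [179.9, -0.1, -93.7]
contact_force: [0.1, 1.0, -0.8]
gripper_width: 0.021
gripper_force: 25.0
```

```bash
python3 g.py .4364 .1985 .0105 -93.5
```

```text
(array([-1.9,  0.6,  7.7]), np.float64(-0.003)) 18.25 [0.4369 0.1966 0.0182] [ 1.799e+02 -1.000e-01 -9.370e+01] [ 48.  17. -38.  -0. -35. -51.] 0.021 [ 0.1  1.  -0.8]
```

Request:
send_rows:
  steps:
    - {"dp": [-1.5,0.5,3],"roll": 0,"jaw": 10}
    - {"dp": [-1.5,0.5,7.5],"roll": 0,"jaw": 10}
    - {"dp": [-1.5,0.5,7.5],"roll": 0,"jaw": 10}
    - {"dp": [-1.5,0.5,7.5],"roll": 0,"jaw": 55}
    - {"dp": [-1.5,0.5,7.5],"roll": 0,"jaw": 55}

```text
time_s: 18.88
tcp_pos: [0.4374, 0.2004, 0.0123]
eef_rot: [-180.0, 0.0, -93.6]
contact_force: [0.1, 0.7, 0.8]
gripper_width: 0.0357
gripper_force: 0.0
```

Request:
send_rows:
  steps:
    - {"dp": [0,0,0],"roll": 0,"jaw": 55}
    - {"dp": [0,0,-15],"roll": 0,"jaw": 55}
    - {"dp": [0,0,-45],"roll": 0,"jaw": 55}
    - {"dp": [0,0,-90],"roll": 0,"jaw": 55}
    - {"dp": [0,0,-130],"roll": 0,"jaw": 55}

```text
time_s: 19.5
tcp_pos: [0.4371, 0.2, 0.1435]
eef_rot: [-180.0, 0.0, -93.6]
contact_force: [0.9, 0.3, -1.4]
gripper_width: 0.048
gripper_force: 0.0
```

Request:
send_rows:
  steps:
    - {"dp": [50,0,-20],"roll": 0,"jaw": 55}
    - {"dp": [100,0,-20],"roll": 0,"jaw": 55}
    - {"dp": [150,0,-20],"roll": 0,"jaw": 55}
    - {"dp": [200,0,-20],"roll": 0,"jaw": 55}
    - {"dp": [250,0,-20],"roll": 0,"jaw": 55}

```text
time_s: 20.12
tcp_pos: [0.4211, -0.0508, 0.1623]
eef_rot: [-179.9, 0.0, -93.6]
contact_force: [0.3, -0.3, 0.1]
gripper_width: 0.048
gripper_force: 0.0
```

```bash
python3 w.py top t7; python3 w.py scene s7
python3 - <<'E'
import cv2,numpy as np
a=cv2.imread("pics/t7.png")[110:280,140:300];b=cv2.imread("pics/s7.png")[270:415,325:510]
a=cv2.resize(a,(480,510),interpolation=2);b=cv2.resize(b,None,fx=1.7,fy=1.7)
o=np.zeros((510,480+b.shape[1],3),np.uint8);o[:,:480]=a;o[:b.shape[0],480:]=b
cv2.imwrite("pics/f.png",o)
from h import *
c=pickle.load(open("t7.pkl","rb"));hsv=cv2.cvtColor(c["image"],cv2.COLOR_BGR2HSV)
roi=np.zeros(hsv.shape[:2],bool);roi[120:270,192:240]=1
for s,p in blobs(roi&(hsv[...,0]>8)&(hsv[...,0]<22)&(hsv[...,1]>100),60):
    q=ray(c,p,.021)[:,:2];m=q.mean(0);v=np.linalg.svd(q-m,full_matrices=False)[2][0];print(m.round(4),np.degrees(np.arctan2(v[1],v[0])).round(1))
roi[:]=0;roi[110:275,155:240]=1
for s,p in blobs(roi&(hsv[...,2]<60),100):print("dark",s,ray(c,[p.mean(0)],.025).round(4))
E
```

```text
[0.6411 0.1698] 85.7
[0.5379 0.1767] 86.8
```

View pics/f.png

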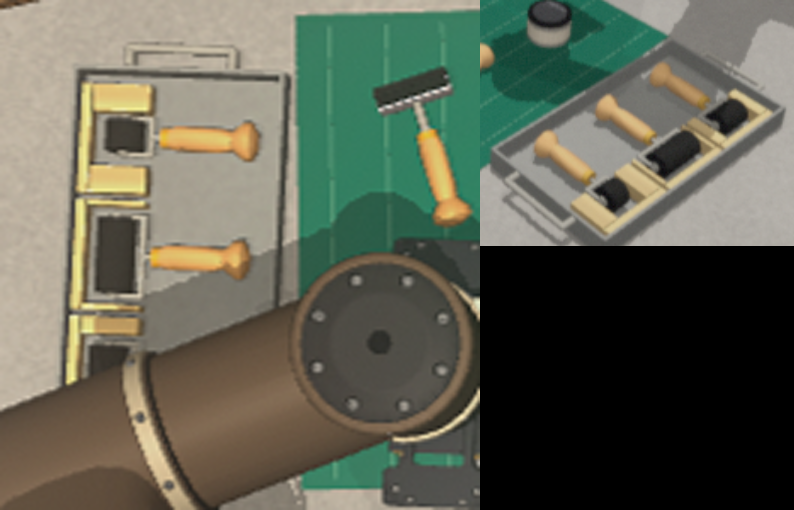

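The composite shows all three rollers seated and level: in the top crop narrow at (125,135), wide at (117,255) and medium at (108,360) partly under the arm; in the scene crop all three drums are inside their U's. The measured centres of the narrow and wide rollers are within about 3 mm of their seats. I couldn't measure the medium one this way, but its release pose matches its seat. Handing in.

```bash
python3 -c "
from plant import r
print(r.close_job())"
```

```text
the job is handed in; nothing more can be done
None
```

All three rollers were placed in the nests of their own width and released, the squeegee, brush and tin were never touched, and the job was handed in at about 20 s; no verdict came back.

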